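# Select the pumping key and start the degassing station

### The job

On the three-key selector bank of the degassing station, press the slim bar-shaped key fully down so that it latches and the square key that is latched now pops up. Then press the round start button on the separate small box all the way in and let it come back out. Do not press the hexagonal key, and do not press the start button before the bar key is latched.

Things in the scene. Friction and masses are not known exactly. Their poses are not given: they have to be found in the camera images.
- bank: the key bank: aluminium box 108 x 222 mm (x, y), flat top 50 mm above the table, two grey side cheeks 4 mm higher. Three black caps stand in a row along its y axis, 64 mm apart, in random order. Cap tops are 74 mm above the table when up, 62 mm when latched down. Origin: centre of its underside
- key_bar_top (a point): centre of the top face of the slim bar-shaped key, the one to press: black cap, 18 mm wide along the row (point y), 56 mm long across it (point x); z up. The point moves with the key. Other caps reach 21 mm from their centres, so 34 mm are free between the bar and a cap beside it
- key_bar (a joint): travel of the bar key in m: 0 up (its start), 0.012 fully down, at a hard stop. Interlocked: as this key goes down the square one rises by the same amount, so the key must go all the way; friction (about 2.5 N to move) then holds it down by itself
- key_square (a joint): travel of the square key (black cap 36 x 36 mm, same bank) in m: 0 up, 0.012 fully down and latched. It starts latched down
- key_hex (a joint): travel of the hexagonal key (black cap 42 mm over the corners, same bank) in m: 0 up, 0.012 down. It starts up and stays up
- start_top (a point): centre of the top of the start button: an aluminium disc 38 mm in diameter in a black collar 54 mm in diameter, alone on a grey box 90 x 90 mm and 45 mm high. Its top is 69 mm above the table when out and moves down with the button. z points up
- start (a joint): travel of the start button in m: 0 out, 0.008 fully in. A spring returns it when released; about 1.2 N moves it, 4 N holds it fully in
Not all that is in view belongs to the job. Leave any yellow look-alike of the part that bears start_top alone.

How it is judged:
By the outcome, as a careful person would: the job done as asked, in the order asked, and still so for the second after the job is handed in, with the robot touching nothing.
It also fails if it takes over 35 s, if anything falls off the work surface, if the arm or the gripper's body presses on something with over 40 N, if the wrist force passes 120 N, or if a joint passes its speed limit or range.

### The arm

A 7-joint arm with a two-finger parallel gripper is mounted at the origin on the work surface. World frame = base frame: x ahead of the robot, y to its left, z up, the work surface at z = 0. Lengths are in m, angles in rad, forces in N, time in s.
With the tool pointing down it reaches from about 0.4 to 0.85 m from the base axis. Payload 6.9 kg.
Tool frame: the origin (TCP) lies midway between the tips of the shut fingers; the grasp point (between the pads) lies ctrl.hold_point_z behind it (ctrl.hold_point_z is the distance from the TCP to the grasp point, in m); z points along the fingers, y is the direction in which the jaws open and shut (so a half turn about z gives the same grasp; the last joint's range is limited). The gripper opens to 85 mm and grips with 20 to 120 N. Pads are 22 mm wide; open, the fingers measure 114 mm over their backs; the gripper's body (76 mm by 85 mm) begins 54 mm behind the grasp point. The pads swing forward as they close: fully open they stand 13 mm farther back than shut.
Start: joints at [1.304, 0.507, -0.238, 1.5, 0.126, 1.149, -0.155], TCP at [0.228, -0.582, 0.231] pointing down, gripper open.
Joint ranges: [-3.08, 3.08], [-0.24, 2.05], [-1.43, 1.35], [0, 2.5], [-1.52, 4.66], [0.17, 1.96], [-2.89, 2.89]. Speed limits (rad/s): [2.39, 2.39, 3.14, 3.14, 3.14, 3.14, 3.14].

### API

Orientations are given as a unit quaternion [w, x, y, z].
In Python, from station import ctrl gives the robot as it stands. The module is installed in compiled form; this text tells all that it offers.
- The arm moves only by the tool apply_moves, never from a script. Its argument "motion" is one flat list of numbers, 5 for each row, row after row: the shift along the tool's x, y, z in units of 50 mm (1.0 is 50 mm), then the turn about the tool's z in rad, then the closure, from 0 (fully open) to 1 (shut). In form: [x, y, z, spin, claw, x, y, z, spin, claw, ...]. A call has 1 to 20 rows; each row shifts and turns the commanded pose from where the row before left it, along the tool's axes as they then stand; what a row does not reach is not made up. A row lasts 1/8 s, in which the tool goes at most 62.5 mm and 10.7 degrees, less where a joint would pass 70% of its speed; a pose out of reach is approached as far as the arm can. A call is refused whole if a number of a shift passes 1 or a number of a turn 0.188, either way. A call with a gripper value outside its range is refused whole. The fingers move at their own pace and stop on an object; "squeeze" is the grip in N (left out, the last holds). Time passes only in rows, so rows that do not move let the fingers close. It gives the time, the measured TCP pose, the force and the opening at its end, in the units of the state.
- ctrl.observe(): the state, without advancing time (a new reading comes with each control period).
- ctrl.grab_frame(name): name is "side" or "top" or "wrist"; returns the picture (420x560x3 uint8, red, green, blue); there is no depth.
- ctrl.calibration(name): a dict with "vfov" (degrees; the focal length in pixels is half the picture's height over the tangent of half this angle, whatever the lens; pixels are square), "cx", "cy" (the principal point, pixels), "R" (3x3) and "t" (3): a world point X has camera coordinates R X + t; the wrist camera has in their place "T_tool_cam" (4x4, takes a point from camera to tool coordinates, whose origin is the TCP and whose axes are the flange's). Camera axes: x right, y down, z forward; pixel columns grow to the right and rows downward; lengths in m; the calibration is good to about 2 mm. The wrist camera is an equidistant fisheye: a pixel r from the principal point sees the ray r / f radians off the axis. A picture is of the moment at which its call begins: read the wrist's pose just before it. calibration takes no time and is no camera call.
- ctrl.sign_off(): hands the job in, once; it reports no verdict.
The state is a dict: "time_s": time; "joint_positions": joint angles; "dq": joint speeds; "joint_efforts": joint torques, N m; "tcp_pos": TCP position; "ee_rot": TCP orientation; "force": force on the tool from outside, world axes, zero at the start; "ft_torque": the same for the moment, N m; "opening": finger opening in m.
Only numpy, scipy, OpenCV 4.12 (cv2) and the standard library are available. Lean on these libraries where they do the work, as an engineer would, in place of code of your own. Each camera call takes 0.05 s, during which the arm holds its last target. There are 200 camera calls.

## Working session

There is one attempt and no reset: what is moved stays moved. The work goes in short steps, Python scripts to look and compute and a tool call to move; the robot and the scene stay as the last step left them, time stands still between calls to the robot, and variables do not carry over. Pictures are saved under pics/ and viewed, about 8 in all and at most 12, crops included, and the job is handed in when it is done.

Besides the shell and the picture viewer there is one more tool, called after "Request:" as name(argument=value, ...), one argument or row to a line, values as JSON. apply_moves: Moves the arm, as the interface text tells. Its arguments: {"type":"object","properties":{"motion":{"type":"array","items":{"type":"number"}},"squeeze":{"type":"number"}},"required":["motion"]}

```bash
mkdir -p pics; python3 - <<'E'
from station import ctrl
import cv2,numpy as np
s=ctrl.observe(); print({k:np.round(v,3) for k,v in s.items()}, ctrl.hold_point_z)
for n in("top","side","wrist"):
    im=ctrl.grab_frame(n); cv2.imwrite(f"pics/{n}0.png",im[:,:,::-1])
    c=ctrl.calibration(n); print(n,{k:np.round(v,4).tolist() for k,v in c.items()})
a=[cv2.imread(f"pics/{n}0.png") for n in("top","side")]
E
```

```text
{'time_s': np.float64(0.0), 'joint_positions': array([ 1.304,  0.508, -0.237,  1.501,  0.126,  1.149, -0.155]), 'dq': array([-0.   , -0.001,  0.001, -0.001,  0.001,  0.001, -0.001]), 'joint_efforts': array([ 0.0000e+00, -6.2060e+01, -2.1860e+00, -2.4965e+01,  1.3000e-02,
        1.2000e-02, -0.0000e+00]), 'tcp_pos': array([ 0.227, -0.582,  0.23 ]), 'ee_rot': array([-0.001,  0.983,  0.185, -0.   ]), 'force': array([-0.101,  1.148,  0.01 ]), 'ft_torque': array([-0.013, -0.062,  0.005]), 'opening': np.float64(0.085)} 0.0187
top {'vfov': 57.912, 'cx': 279.9596, 'cy': 215.1167, 'R': [[0.0247, -0.9997, 0.0021], [-0.9895, -0.0248, -0.1427], [0.1427, 0.0014, -0.9898]], 't': [-0.0321, 0.4973, 0.717]}
side {'vfov': 52.5006, 'cx': 283.4484, 'cy': 204.726, 'R': [[0.7518, -0.6594, -0.0011], [-0.4579, -0.5209, -0.7204], [0.4745, 0.5421, -0.6936]], 't': [-0.4137, 0.2692, 0.5451]}
wrist {'vfov': 65.7065, 'cx': 277.2441, 'cy': 205.7903, 'T_tool_cam': [[0.0004, -0.9591, -0.2831, 0.0709], [1.0, 0.0004, -0.0001, 0.0013], [0.0002, -0.2831, 0.9591, -0.1419], [0.0, 0.0, 0.0, 1.0]]}
```

View pics/top0.png

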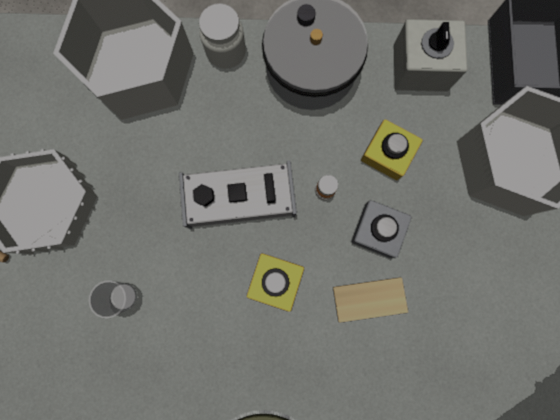

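View pics/side0.png

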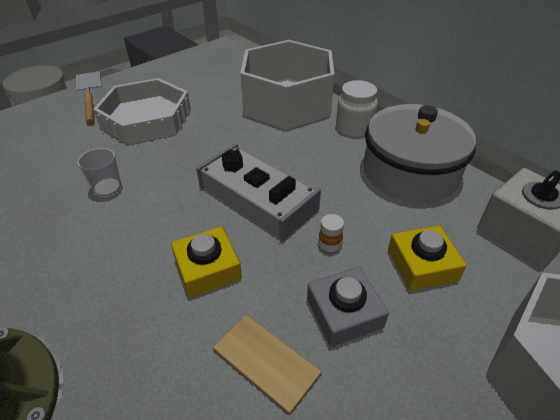

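Candidates:
- **Keys (top view):** hex (203,195), square (237,192) and bar (270,188). I choose the bar at (270,188).
- **Start buttons:** yellow boxes at (397,146) and (276,283), grey box at (386,228). I choose the grey one.

Next I measure both and check them in one close crop.

```bash
cat > h.py <<'E'
from station import ctrl
import cv2,numpy as np
from scipy.spatial.transform import Rotation as Ro
def ray(n,u,v,z):
    c=ctrl.calibration(n); f=210/np.tan(np.radians(c["vfov"]/2))
    R=np.array(c["R"]);t=np.array(c["t"]); o=-R.T@t
    d=R.T@np.array([(u-c["cx"])/f,(v-c["cy"])/f,1]); return o+d*(z-o[2])/d[2]
def wray(u,v,z,s):
    c=ctrl.calibration("wrist"); f=210/np.tan(np.radians(c["vfov"]/2)); T=np.array(c["T_tool_cam"])
    p=np.array([u-c["cx"],v-c["cy"]]); r=np.hypot(*p); th=r/f
    d=np.r_[p/max(r,1e-9)*np.sin(th),np.cos(th)]
    R=Ro.from_quat(np.r_[s["ee_rot"][1:],s["ee_rot"][0]]).as_matrix()
    o=R@T[:3,3]+s["tcp_pos"]; d=R@T[:3,:3]@d; return o+d*(z-o[2])/d[2]
def local(p,s):
    R=Ro.from_quat(np.r_[s["ee_rot"][1:],s["ee_rot"][0]]).as_matrix(); return R.T@(p-s["tcp_pos"])/.05
def blobs(g,box,lo,hi,amin):
    x0,y0,x1,y1=box; m=cv2.inRange(g[y0:y1,x0:x1],lo,hi); k,l,st,ce=cv2.connectedComponentsWithStats(m)
    out=[]
    for i in range(1,k):
        if st[i,4]>=amin:
            c,_=cv2.findContours((l==i).astype(np.uint8),0,2); r=cv2.minAreaRect(max(c,key=len))
            out.append((ce[i]+[x0,y0],st[i,4],np.array(r[0])+[x0,y0],r[1],r[2]))
    return out
E
python3 - <<'E'
from h import *
im=cv2.imread("pics/top0.png"); g=cv2.cvtColor(im,cv2.COLOR_BGR2GRAY)
for b in blobs(g,(190,170,285,215),0,45,60): print("key",b[0].round(1),b[1],np.round(b[2],1),np.round(b[3],1),ray("top",*b[2],.074).round(4))
for b in blobs(g,(370,212,402,243),150,255,60): print("btn",b[0].round(1),b[1],np.round(b[2],1),ray("top",*b[2],.069).round(4))
im=cv2.imread("pics/side0.png"); g=cv2.cvtColor(im,cv2.COLOR_BGR2GRAY)
for b in blobs(g,(325,270,370,315),130,255,60): print("sbtn",b[0].round(1),b[1],ray("side",*b[2],.069).round(4))
print("sbar",ray("side",283,187,.074).round(4))
t=cv2.imread("pics/top0.png")[150:270,170:430]; cv2.imwrite("pics/crop1.png",cv2.resize(t,None,fx=3,fy=3,interpolation=2))
E
```

```text
key [269.4 188.2] 220 [269.4 188. ] [28.8  7.7] [0.5439 0.0015 0.074 ]
key [236.8 192.3] 294 [236.9 192.3] [17.2 17.2] [0.534  0.0629 0.074 ]
key [203.5 195.3] 319 [203.4 195.2] [21.5 17.9] [0.5269 0.1262 0.074 ]
btn [384.4 227.5] 149 [384.  227.3] [ 0.4748 -0.2166  0.069 ]
sbtn [348.4 287.8] 353 [ 0.4772 -0.223   0.069 ]
sbar [ 0.5451 -0.0048  0.074 ]
```

View pics/crop1.png

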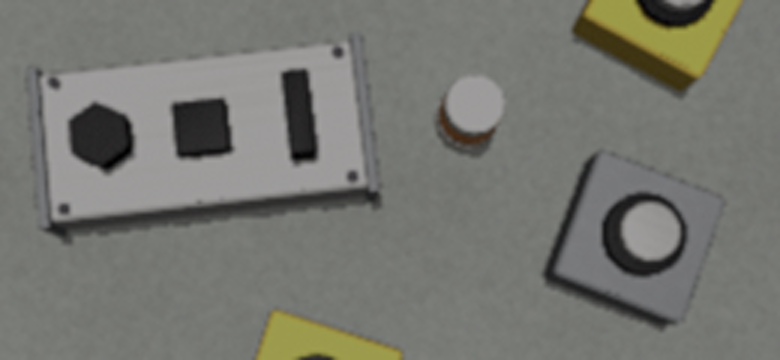

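The crop confirms the choice. The bar is rightmost on the bank at about (298,115) in the crop, and the grey-box button is at (651,233). The square key looks lower, as described. I move above the bar with the jaws shut along its length.

Request:
apply_moves(
  motion=[0.84, -0.71, 0, 0, 1, 0.84, -0.71, 0, 0, 1, 0.84, -0.71, 0, 0, 1, 0.84, -0.71, 0, 0, 1, 0.84, -0.71, 0, 0, 1, 0.84, -0.71, 0, 0, 1, 0.84, -0.71, 0, 0, 1, 0.84, -0.71, 0, 0, 1, 0.84, -0.71, 0, 0, 1, 0.84, -0.71, 0, 0, 1, 0.84, -0.71, 0, 0, 1, 0.84, -0.71, 0, 0, 1, 0, 0, 0, -0.166, 1, 0, 0, 0, -0.166, 1, 0, 0, 0, -0.166, 1, 0, 0, 0, -0.166, 1, 0, 0, 0, -0.166, 1, 0, 0, 0, -0.166, 1, 0, 0, 0, -0.166, 1, 0, 0, 0, -0.166, 1],
)

```text
time_s: 2.65
tcp_pos: [0.5416, -0.0019, 0.2311]
ee_rot: [-0.0, 0.658, 0.753, -0.0]
force: [0.5, 0.0, 0.6]
opening: 0.0001
```

```bash
python3 - <<'E'
from h import *
s=ctrl.observe(); im=ctrl.grab_frame("wrist")[:,:,::-1]; cv2.imwrite("pics/w1.png",im)
print(s["time_s"],s["tcp_pos"].round(4),s["ee_rot"].round(4),s["force"].round(2),s["opening"])
g=cv2.cvtColor(np.ascontiguousarray(im),cv2.COLOR_BGR2GRAY)
for b in blobs(g,(0,0,560,420),0,45,300): print("key",b[1],np.round(b[2],1),np.round(b[3],1),round(b[4],1),wray(*b[2],.074,s).round(4),local(wray(*b[2],.074,s),s).round(2))
E
```

```text
2.65 [ 0.5416 -0.0019  0.2311] [-2.000e-04  6.577e-01  7.533e-01 -2.000e-04] [0.5  0.04 0.6 ] 7.294751937996906e-05
key 44435 [312.2 359.4] [196.1 498.9] 74.4 [ 0.6123 -0.2084  0.074 ] [-4.28  0.84  3.14]
```

View pics/w1.png

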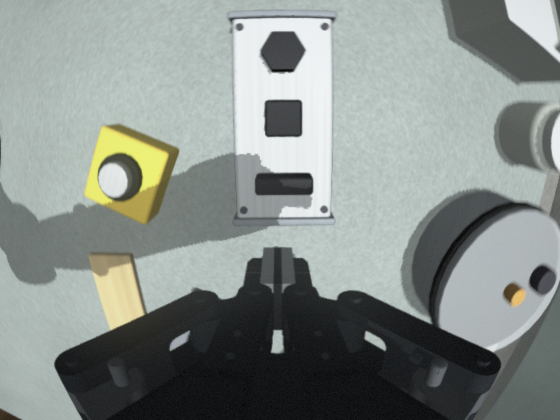

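The wrist view shows the bar at (284,184), aligned with the jaws, with the square at (283,118) and the hex at (283,51). I cast the rays for the positions.

```bash
python3 - <<'E'
from h import *
s=ctrl.observe(); g=cv2.imread("pics/w1.png",0)
for b in blobs(g,(236,25,330,215),0,60,200): print(b[1],np.round(b[2],1),np.round(b[3],1),round(b[4],1),wray(*b[2],.074,s).round(4),local(wray(*b[2],.074,s),s).round(2))
for p in [(284,180),(284,184),(284,187)]: print(p,wray(*p,.074,s).round(4),local(wray(*p,.074,s),s).round(2))
E
```

```text
885 [283.5 184. ] [20. 55.] 90.0 [0.5461 0.0024 0.074 ] [0.08 0.1  3.14]
(284, 180) [0.546  0.0062 0.074 ] [0.15 0.11 3.14]
(284, 184) [0.5466 0.0024 0.074 ] [0.08 0.11 3.14]
(284, 187) [ 5.47e-01 -4.00e-04  7.40e-02] [0.02 0.11 3.14]
```

Request:
apply_moves(
  motion=[0.05, 0.1, 0.5, 0, 1, 0, 0, 0.8, 0, 1, 0, 0, 0.8, 0, 1, 0, 0, 0.6, 0, 1, 0, 0, 0.2, 0, 1, 0, 0, 0.1, 0, 1, 0, 0, 0.1, 0, 1, 0, 0, 0.05, 0, 1, 0, 0, 0.05, 0, 1, 0, 0, 0.05, 0, 1, 0, 0, 0.05, 0, 1, 0, 0, 0.05, 0, 1, 0, 0, 0.03, 0, 1, 0, 0, 0, 0, 1],
)

```text
time_s: 4.45
tcp_pos: [0.5465, 0.0014, 0.0622]
ee_rot: [-0.0, 0.66, 0.752, 0.0]
force: [0.7, -0.6, 1.7]
opening: 0.0002
```

Request:
apply_moves(
  motion=[0, 0, 0.02, 0, 1, 0, 0, 0.02, 0, 1, 0, 0, 0.02, 0, 1, 0, 0, 0, 0, 1],
)

```text
time_s: 4.95
tcp_pos: [0.5468, 0.0015, 0.0618]
ee_rot: [0.001, 0.66, 0.752, 0.0]
force: [-6.0, -2.3, 28.9]
opening: 0.0001
```

Hard stop felt at z = 61.8 mm with 29 N. I retract, go above the start button, and check the bank before pressing.

Request:
apply_moves(
  motion=[0, 0, -0.1, 0, 1, 0, 0, -0.3, 0, 1, 0, 0, -0.8, 0, 1, 0, 0, -0.9, 0, 1, 0, 0, -0.8, 0, 1, -0.7, -0.34, 0, 0, 1, -0.7, -0.34, 0, 0, 1, -0.7, -0.34, 0, 0, 1, -0.7, -0.34, 0, 0, 1, -0.7, -0.34, 0, 0, 1, -0.7, -0.34, 0, 0, 1, 0, 0, 0, 0, 1],
)

```text
time_s: 6.45
tcp_pos: [0.4708, -0.2234, 0.2041]
ee_rot: [-0.001, 0.662, 0.75, -0.001]
force: [0.4, 0.1, -0.0]
opening: -0.0
```

```bash
python3 - <<'E'
from h import *
s=ctrl.observe(); im=ctrl.grab_frame("wrist")[:,:,::-1]; cv2.imwrite("pics/w2.png",im)
a=ctrl.grab_frame("side")[:,:,::-1][130:260,180:360]; b=cv2.imread("pics/side0.png")[130:260,180:360]
R=lambda i:cv2.resize(np.ascontiguousarray(i),(360,260),interpolation=2)
out=np.vstack([np.hstack([R(b),R(a)]),np.hstack([cv2.resize(np.ascontiguousarray(im),(440,330)),np.zeros((330,280,3),np.uint8)])]); cv2.imwrite("pics/c2.png",out)
print(s["time_s"],s["tcp_pos"].round(4),s["force"].round(2))
E
```

```text
6.45 [ 0.4708 -0.2234  0.2041] [ 0.44  0.1  -0.02]
```

View pics/c2.png

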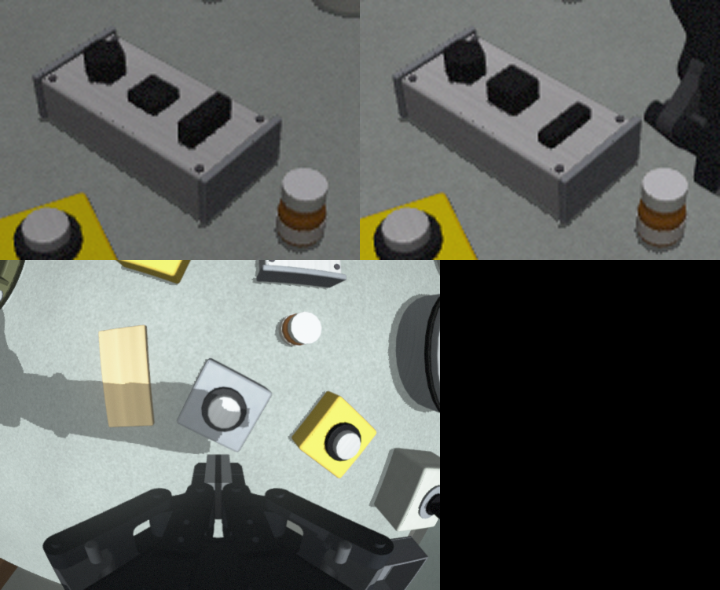

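The side view (right) shows the bar down, the square up and the hex unchanged. In the wrist view, the grey box's button is at about (288,190) in full pixels.

```bash
python3 - <<'E'
from h import *
s=ctrl.observe()
p=wray(288,190,.069,s); print(p.round(4),local(p,s).round(2))
E
```

```text
[ 0.4807 -0.2154  0.069 ] [0.06 0.17 2.71]
```

Request:
apply_moves(
  motion=[0.05, 0.13, 0.5, 0, 1, 0, 0, 0.8, 0, 1, 0, 0, 0.7, 0, 1, 0, 0, 0.4, 0, 1, 0, 0, 0.15, 0, 1, 0, 0, 0.1, 0, 1, 0, 0, 0.06, 0, 1, 0, 0, 0.06, 0, 1, 0, 0, 0.04, 0, 1, 0, 0, 0.04, 0, 1, 0, 0, 0.03, 0, 1, 0, 0, 0, 0, 1],
)

```text
time_s: 8.05
tcp_pos: [0.4793, -0.2166, 0.061]
ee_rot: [0.001, 0.66, 0.752, 0.0]
force: [-0.8, 2.2, 9.7]
opening: -0.0001
```

Request:
apply_moves(
  motion=[0, 0, 0.02, 0, 1, 0, 0, 0, 0, 1],
)

```text
time_s: 8.3
tcp_pos: [0.4793, -0.2166, 0.0608]
ee_rot: [0.001, 0.66, 0.752, 0.0]
force: [-2.5, 3.0, 19.1]
opening: -0.0003
```

The stop is hard at z = 60.8 mm: 1 mm more command only raised the force to 19 N. I retract now.

Request:
apply_moves(
  motion=[0, 0, -0.1, 0, 1, 0, 0, -0.3, 0, 1, 0, 0, -0.8, 0, 1, 0, 0, -0.9, 0, 1, 0, 0, -0.8, 0, 1, -0.8, -0.5, 0, 0, 1, -0.8, -0.5, 0, 0, 1, 0, 0, 0, 0, 1, 0, 0, 0, 0, 1],
)

```text
time_s: 9.43
tcp_pos: [0.4391, -0.3023, 0.2045]
ee_rot: [-0.0, 0.66, 0.751, 0.0]
force: [0.0, 0.1, 0.3]
opening: -0.0001
```

```bash
python3 - <<'E'
from h import *
s=ctrl.observe(); im=ctrl.grab_frame("side")[:,:,::-1]; cv2.imwrite("pics/s3.png",im)
print(s["time_s"],s["tcp_pos"].round(4),s["force"].round(2))
R=lambda i:cv2.resize(np.ascontiguousarray(i[130:350,180:400]),(400,400),interpolation=2)
cv2.imwrite("pics/c3.png",np.hstack([R(cv2.imread("pics/side0.png")),R(im)]))
E
```

```text
9.425 [ 0.4391 -0.3023  0.2045] [0.01 0.1  0.35]
```

View pics/c3.png

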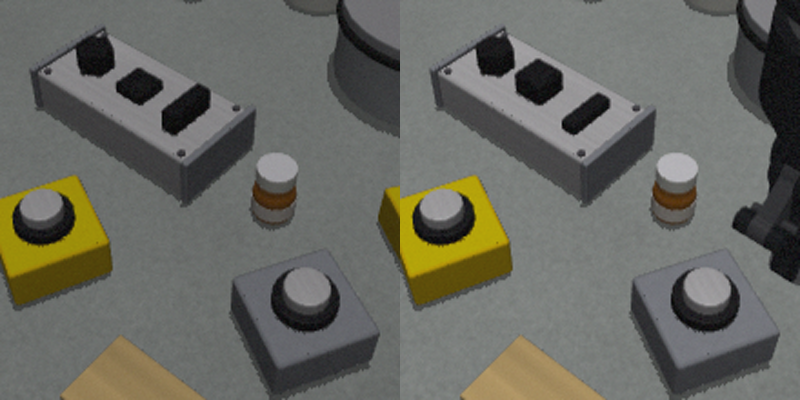

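In the after view (right half), the bar at (586,113) is down, the square at (539,80) is up and the hex at (495,55) is unchanged. The start button at (707,290) is back out, and the robot is clear.

```bash
python3 -c "
from station import ctrl
print(ctrl.sign_off())"
```

```text
the job is handed in; nothing more can be done
None
```

The job is done and handed in at about 9.5 s of robot time; the sign-off itself reports no verdict.

- **Bar key:** I pressed it to its hard stop (tool at 61.8 mm, about 29 N). The side view, taken before I touched the start button, showed the bar latched down, the square key up and the hexagonal key unchanged.
- **Start button:** I then pressed the one on the grey box to its stop (tool at 60.8 mm, about 19 N) and released it. The last picture shows it back out, the keys still as required, the robot clear and about 0.3 N on the tool.
- **Disagreement:** The views put the start button up to about 9 mm apart (top and side against wrist). I pressed at (0.479, -0.217), near the wrist reading, and the depth and force matched a full press. No check failed.

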